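# Close the wax mould and index it under the injector nozzle

## Task

Close the wax mould: lower the loose aluminium mould half over the two locating pins of the half on the shuttle, still at the loading end, until it rests flush. Then take the shuttle by its black knob and slide it along its rods towards the nozzle until you feel its spring ball drop into the notch, without running on past it. Finish still gripping the knob and holding the shuttle still in the notch, ready for the shot, and leave the other things on the bench where they are.

Things in the scene. Friction and masses are not known exactly. Their poses are not given: they have to be found in the camera images.
- mould_centre (a point): Loose upper mould half: bright aluminium plate 50 (its x) x 90 (its y) x 22 (its z) mm, 200-360 g, flat on the table, right side up; this point is its centre. Two 10 mm through holes along z at (x, y) = (-13, -32) and (13, 25) mm; round brass bush in the middle of its top, red paint mark at its -y end. Grip across its 50 mm width at mid-length.
- lower_half (a point): Centre of the top face, 72 mm above the table, of the lower mould half: aluminium block 50 (x) x 90 (y) x 20 mm, fixed on the carriage. y points along the rods to the nozzle, z up; red mark on its -y end. On it two pins 8 mm thick, 16 mm high, top 6 mm tapered, at (x, y) = (-13, -32) and (13, 25) mm: the loose half fits only with its axes the same way round. Flush, its centre is 11 mm above.
- knob: Upright black round knob, 28 mm diameter, 40 mm high, on the end of the carriage's flat steel tongue; it moves with the carriage. Origin at its centre, 74 mm above the table, 150 mm behind the lower half's centre (along that one's -y); axes as there. Tongue top at 52 mm. The carriage plate under the lower half is 100 (x) x 116 (y) mm, top at 52 mm.
- carriage (a joint): Travel of the shuttle carriage along its rods, m: 0 at the loading end, growing towards the nozzle; starts at 0 to 0.04. Notch at 0.150, far end 0.190. Sliding takes 2 to 4 N. A spring ball on its side runs along a steel index bar; at the notch (8 mm wide) the ball drops in over the last 4 mm, drawing the carriage on; it takes about 13 to 17 N to push it out again.
- nozzle_tip (a point): Tip of the injector's fixed downward brass nozzle, 114 mm above the table. At the notch the mould's centre is straight below it. Above it a heated barrel 66 mm thick, from 185 to 350 mm above the table, on an arm from the injector's column, which stands 195 mm farther on along the rods.
- rubber_mould: Bystander: closed blue rubber mould, 48 x 75 x 24 mm, flat on the table. Origin at the centre of its underside.
- flask: Bystander: steel casting flask filled with white plaster, 64 mm diameter, 60 mm high (70 mm with the sprue former on top). Origin at the centre of its underside.
- wax_block: Bystander: dark green block of carving wax, 30 x 90 x 26 mm. Origin at the centre of its underside.
- mandrel: Bystander: tapered steel ring mandrel with wooden handle lying along its y, 25 mm thick, 310 mm long. Origin at the table under the joint of steel and handle.
- bowl: Bystander: dark green mixing bowl, 110 mm diameter, 60 mm high. Origin at the centre of its underside.
- brush: Bystander: brush with wooden handle, about 190 mm long, lying along its x. Origin at its underside, mid-length.
- flux: Bystander: amber bottle with white cap, 52 mm diameter, 110 mm high. Origin at the centre of its underside.
Things that resemble listed ones, but are neither listed nor needed, are in the scene too. There is more than one size of the part that bears mould_centre; the job needs the larger.

How it is judged:
On the way, in this order (a step that is already met when the one before it is completed fails the run):
1. the loose mould half rests flush on the lower half, over both pins, with the shuttle still at the loading end (z of mould_centre in the frame of lower_half between 0.0095 and 0.013 m and horizontal distance between mould_centre and lower_half below 0.003 m and angle between the z axis of mould_centre and the z axis of lower_half, either way round below 0.03 rad and angle between the y axis of mould_centre and the y axis of lower_half, either way round below 0.06 rad and value of joint carriage below 0.09 m), for 0.2 s.
2. the shuttle, gripped by its knob, stands at the notch with the mould closed (z of mould_centre in the frame of lower_half between 0.0095 and 0.013 m and horizontal distance between mould_centre and lower_half below 0.003 m and angle between the z axis of mould_centre and the z axis of lower_half, either way round below 0.03 rad and angle between the y axis of mould_centre and the y axis of lower_half, either way round below 0.06 rad and value of joint carriage between 0.1478 and 0.1522 m and velocity of joint carriage between -0.006 and 0.006 m/s and contact force between the fingers and knob above 2 N), for 0.3 s.
At the end, for the whole second after the job is handed in: The upper mould half is flush on the lower one (centre 11 mm above its face, -1.5/+2 mm; within 3 mm sideways and 0.06 rad), the carriage stands still within 2.2 mm of the notch (0.150 m), and the fingers still grip the knob (more than 2 N) (all of step 2); the arm keeps its last pose, push and grip.
It fails at once if the shuttle is run on past the notch, by more than 12 mm (value of joint carriage above 0.162 m).
It fails at once if another thing on the bench is moved by more than 20 mm (distance of any of rubber_mould, flask, wax_block, mandrel, bowl, brush, flux from where it was at the start of the episode above 0.02 m).
It also fails if it takes over 54 s, if anything falls off the work surface, if the arm or the gripper's body presses on something with over 40 N, if the wrist force passes 120 N, or if a joint passes its speed limit or range.

## Robot

A 6-joint arm with a two-finger parallel gripper is mounted at the origin on the work surface. World frame = base frame: x ahead of the robot, y to its left, z up, the work surface at z = 0. Lengths are in m, angles in rad, forces in N, time in s.
With the tool pointing down it reaches from about 0.325 to 0.75 m from the base axis. Payload 7.6 kg.
Tool frame: the origin (TCP) lies between the finger pads; the fingertips stand 14 mm ahead of it and the grasp point (between the pads) lies 5 mm behind it; x points along the fingers, y is the direction in which the jaws open and shut, and the axes are right-handed (so a half turn about x gives the same grasp; the last joint's range is limited). The gripper opens to 85 mm and grips with 20 to 120 N. Pads are 22 mm wide; open, the fingers measure 114 mm over their backs; the gripper's body (76 mm by 85 mm) begins 54 mm behind the grasp point. The pads swing forward as they close: fully open they stand 13 mm farther back than shut.
Start: joints at [-1.299, 0.052, 1.401, -0, 1.689, -0.07], TCP at [0.176, -0.495, 0.245] pointing down, gripper open.
Joint ranges: [-2.9, 2.9], [-0.91, 2.17], [0.12, 2.37], [-1.06, 4.2], [0.26, 2.73], [-2.93, 2.93]. Speed limits (rad/s): [2.57, 2.57, 3.01, 3.14, 3.14, 3.14].

## Interface

Orientations are given as a rotation vector (axis times angle).
In Python, from rig import manip, vision, job_done gives the robot as it stands.
- The arm moves only by the tool servo_tool, never from a script. Its arguments are lists of equal length, an entry for each row: "translation": the shift along the world's x, y, z in m, a list of three; "roll": the turn about the world's z in degrees; "claw": the closure, from -1 (fully open) to 1 (shut). A call has 1 to 20 rows; each row shifts and turns the pose as measured when the row begins; what a row does not reach is not made up. A row lasts 1/8 s, in which the tool goes at most 62.5 mm and 10.7 degrees, less where a joint would pass 70% of its speed; a pose out of reach is approached as far as the arm can. A call with a gripper value outside its range is refused whole. The fingers move at their own pace and stop on an object; "grip_force" is the grip in N (left out, the last holds). Time passes only in rows, so rows that do not move let the fingers close. It gives the time, the measured TCP pose, the force and the opening at its end, in the units of the state.
- manip.state(): the state, without advancing time (a new reading comes with each control period).
- vision.get_image(name): name is "scene" or "side" or "wrist"; returns (picture, depth): 400x640x3 uint8, blue, green, red; 400x640 float32, m along the optical axis (not along the pixel's ray), 0 where there is no reading.
- vision.camera_params(name): a dict with "intrinsics" (3x3 intrinsics, pixels), "k1" (the pictures are not rectified: a ray, as slopes to the right and down, at radius r is drawn at 1 + k1 r^2 times it, then the intrinsics apply), "camera_from_world" (4x4, takes a point from world to camera coordinates); the wrist camera has in their place "T_tool_cam" (4x4, takes a point from camera to tool coordinates, whose origin is the TCP and whose axes are the tool frame's). Camera axes: x right, y up, looking along -z (the intrinsics and any distortion apply to the point x, -y, -z); pixel columns grow to the right and rows downward; lengths in m; the calibration is good to about 2 mm. A picture is of the moment at which its call begins: read the wrist's pose just before it. camera_params takes no time and is no camera call.
- job_done(): hands the job in, once; it reports no verdict.
The state is a dict: "time_s": time; "joint_pos": joint angles; "dq": joint speeds; "joint_torque": joint torques, N m; "ee_pos": TCP position; "ee_rot": TCP orientation; "contact_force": force on the tool from outside, world axes, zero at the start; "wrist_torque": the same for the moment, N m; "width": opening from 0.0 (shut) to 1.0 (fully open).
Only numpy, scipy, OpenCV 4.12 (cv2) and the standard library are available. Lean on these libraries where they do the work, as an engineer would, in place of code of your own. Each camera call takes 0.05 s, during which the arm holds its last target.

## Working session

There is one attempt and no reset: what is moved stays moved. The work goes in short steps, Python scripts to look and compute and a tool call to move; the robot and the scene stay as the last step left them, time stands still between calls to the robot, and variables do not carry over. Pictures are saved under pics/ and viewed, and the job is handed in when it is done.

Besides the shell and the picture viewer there is one more tool, called after ">>>" in YAML: its name, and indented under it one key for each argument. servo_tool: Moves the arm, as the interface text tells. Its arguments: {"type":"object","properties":{"translation":{"type":"array"},"roll":{"type":"array"},"claw":{"type":"array"},"grip_force":{"type":"number"}},"required":["translation","roll","claw"]}

```bash
ls; mkdir -p pics; cat > h.py <<'E'
import numpy as np, cv2
from scipy.spatial.transform import Rotation as R
from rig import manip, vision
def snap(n,tag):
    st=manip.state(); im,d=vision.get_image(n); p=vision.camera_params(n)
    if n=='wrist':
        T=np.eye(4);T[:3,:3]=R.from_rotvec(st['ee_rot']).as_matrix();T[:3,3]=st['ee_pos']
        M=T@np.array(p['T_tool_cam'])
    else: M=np.linalg.inv(np.array(p['camera_from_world']))
    np.savez(f'pics/{tag}.npz',im=im,d=d,M=M,K=np.array(p['intrinsics']),k1=p['k1'])
    cv2.imwrite(f'pics/{tag}.png',im)
class V:
    def __init__(s,tag):
        z=np.load(f'pics/{tag}.npz'); s.im,s.d,s.M,s.K,s.k1=[z[k] for k in('im','d','M','K','k1')];s.k1=float(s.k1);s.tag=tag
        s.D=np.array([s.k1,0,0,0,0.])
    def ray(s,u,v):
        x,y=cv2.undistortPoints(np.array([[[u,v]]],float),s.K,s.D)[0,0]
        return s.M[:3,:3]@np.array([x,-y,-1.])
    def at(s,u,v,z):
        r=s.ray(u,v);c=s.M[:3,3];return np.round(c+r*(z-c[2])/r[2],4)
    def dep(s,u,v):
        return np.round(s.M[:3,3]+s.ray(u,v)*s.d[int(round(v)),int(round(u))],4)
    def proj(s,p):
        q=np.linalg.inv(s.M)@np.append(p,1); 
        return cv2.projectPoints(np.array([[q[0],-q[1],-q[2]]]),np.zeros(3),np.zeros(3),s.K,s.D)[0][0,0]
    def crop(s,u0,v0,u1,v1,k,name):
        cv2.imwrite(f'pics/{name}.png',cv2.resize(s.im[v0:v1,u0:u1],None,fx=k,fy=k,interpolation=cv2.INTER_CUBIC))
E
python3 - <<'E'
from h import *
for n in('scene','side','wrist'): snap(n,n+'0')
print(manip.state())
for n in('scene','side','wrist'): print(V(n+'0').M.round(3),V(n+'0').K,V(n+'0').k1)
E
```

```text
pics
{'time_s': 0.15, 'joint_pos': array([-1.29931462e+00,  5.26615730e-02,  1.40148084e+00,  1.37878879e-05,
        1.68861743e+00, -7.03238104e-02]), 'dq': array([-0.00025687, -0.00037829, -0.00238901, -0.00082617,  0.00077282,
        0.00081222]), 'joint_torque': array([ 1.07598949e-03, -3.81951571e+01, -3.60423732e+01, -1.53804472e-04,
        4.59802177e-03,  1.33957127e-05]), 'ee_pos': array([ 0.17593014, -0.49441899,  0.24468725]), 'ee_rot': array([ 2.03622386,  0.35264584, -2.03643789]), 'contact_force': array([ 1.30416125, -1.18357847, -0.24558004]), 'wrist_torque': array([ 0.04794586, -0.01366661,  0.0192599 ]), 'width': 0.9996569485848281}
[[ 0.773 -0.485  0.41   1.149]
 [ 0.635  0.575 -0.517 -0.781]
 [ 0.015  0.659  0.752  1.245]
 [ 0.     0.     0.     1.   ]] [[512.4028392    0.         324.26679447]
 [  0.         512.4028392  202.92000153]
 [  0.           0.           1.        ]] 0.04839140833177856
[[-0.87   0.375 -0.319  0.058]
 [-0.492 -0.652  0.577  0.824]
 [ 0.009  0.659  0.752  1.185]
 [ 0.     0.     0.     1.   ]] [[396.77248199   0.         321.86775831]
 [  0.         396.77248199 195.30804132]
 [  0.           0.           1.        ]] -0.05415093954399566
[[ 0.335  0.906  0.258  0.242]
 [-0.942  0.322  0.091 -0.471]
 [-0.    -0.274  0.962  0.374]
 [ 0.     0.     0.     1.   ]] [[338.82947103   0.         318.73882279]
 [  0.         338.82947103 202.63862926]
 [  0.           0.           1.        ]] -0.05575376888588221
```

View pics/scene0.png

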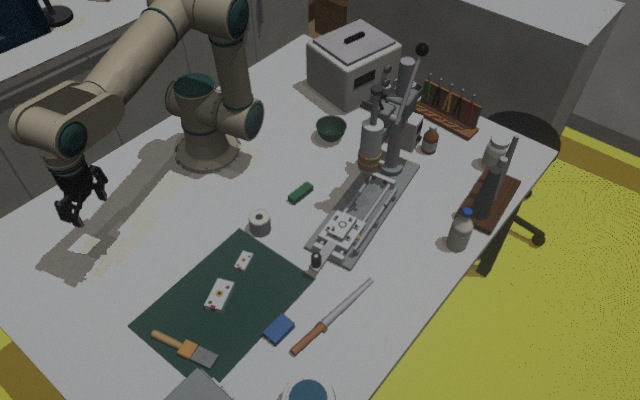

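View pics/side0.png

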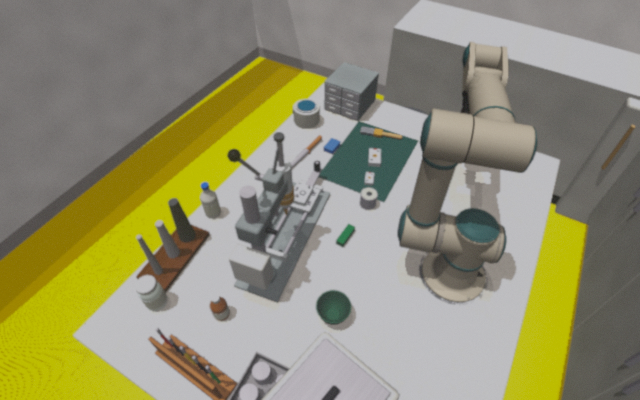

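View pics/wrist0.png

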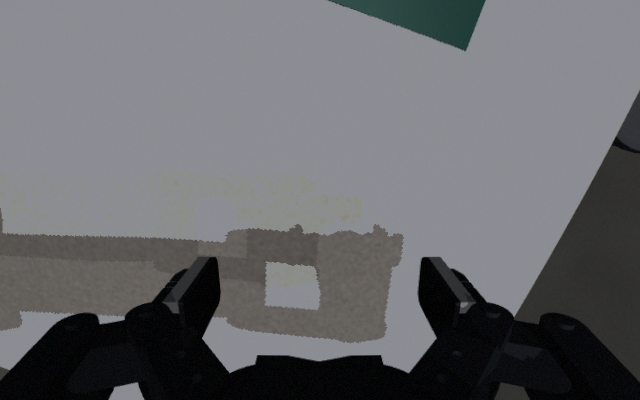

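The scene view shows the larger plate at about (219,294), the small one at (243,261), the lower half at (344,226) and the knob at (316,260). I'll enlarge these.

```bash
python3 - <<'E'
from h import *
s=V('scene0'); s.crop(190,240,270,320,8,'c1'); s.crop(290,170,420,280,6,'c2')
print('plate',s.at(219,292,.022),s.dep(219,292),'small',s.dep(243,259),'lower',s.dep(344,224),s.at(344,224,.072),'knob',s.dep(316,258))
E
```

```text
plate [ 0.4675 -0.3762  0.022 ] [ 0.4685 -0.3768  0.0239] small [ 0.4368 -0.2553  0.0178] lower [ 0.6061 -0.0007  0.0725] [ 6.059e-01 -3.000e-04  7.200e-02] knob [ 0.632  -0.1597  0.0967]
```

View pics/c1.png

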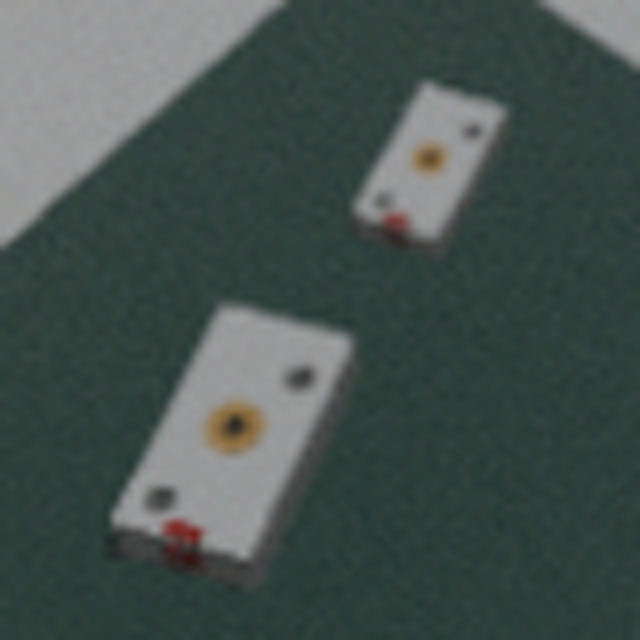

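View pics/c2.png

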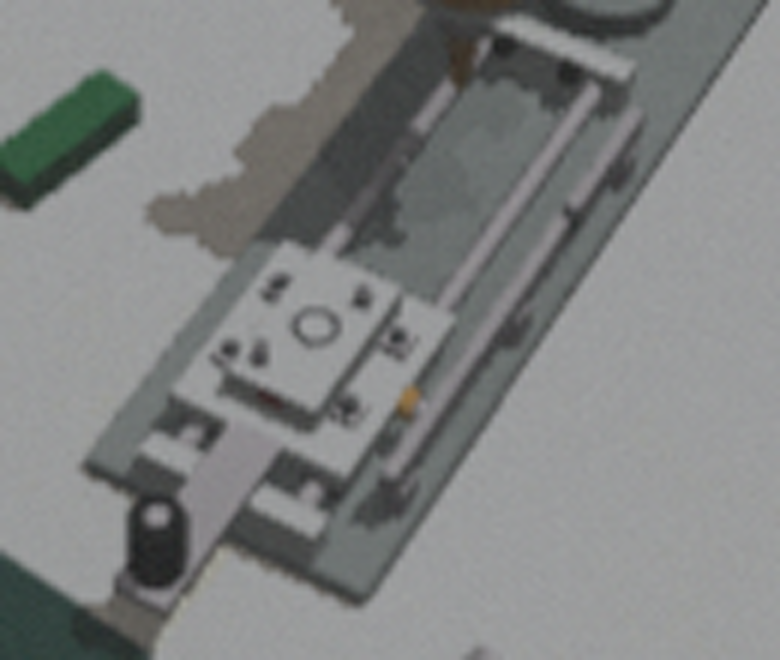

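```bash
python3 - <<'E'
from h import *
s=V('scene0')
def an(a,b): d=b-a; return np.degrees(np.arctan2(d[1],d[0])),np.linalg.norm(d[:2])*1e3
P=[s.at(190+u/8,240+v/8,.022) for u,v in[(112,528),(250,562),(352,338),(222,303),(160,498),(300,377),(235,427)]]
print(P); print(an(P[0],P[3]),an(P[1],P[2]),an(P[4],P[5]), 'nominal hole dir deg from y',np.degrees(np.arctan2(-26,57)))
C=lambda u,v,z:s.at(290+u/6,170+v/6,z)
L=[C(*p,.072) for p in[(225,375),(315,415),(400,290),(288,242),(316,327)]]
print(L,an(L[0],L[3]),an(L[1],L[2]))
print('knobtop',C(158,515,.094))
for p in [(595,85),(345,235)]: print('rod',C(*p,.045))
print(C(85,468,.0),C(360,600,0),'pins top', C(258,350,.088),C(362,297,.088))
E
```

```text
[array([ 0.4688, -0.4312,  0.022 ]), array([ 0.5135, -0.4107,  0.022 ]), array([ 0.4763, -0.3284,  0.022 ]), array([ 0.4312, -0.3473,  0.022 ]), array([ 0.4725, -0.4134,  0.022 ]), array([ 0.474 , -0.3507,  0.022 ]), array([ 0.4715, -0.3785,  0.022 ])]
(np.float64(114.13965923555305), np.float64(91.94003480530124)) (np.float64(114.3231996280634), np.float64(90.31683121102064)) (np.float64(88.6295489822004), np.float64(62.71794001719123)) nominal hole dir deg from y -24.51964268819076
[array([ 0.5887, -0.0561,  0.072 ]), array([ 0.6369, -0.0472,  0.072 ]), array([0.6214, 0.041 , 0.072 ]), array([0.5596, 0.0297, 0.072 ]), array([ 0.604 , -0.0043,  0.072 ])] (np.float64(108.73492398522592), np.float64(90.60049668738026)) (np.float64(99.96721044583788), np.float64(89.5516052340772))
knobtop [ 0.6269 -0.1521  0.094 ]
rod [0.6034 0.2417 0.045 ]
rod [0.5655 0.071  0.045 ]
[ 0.5379 -0.1023  0.    ] [ 0.6912 -0.0764  0.    ] pins top [ 0.5989 -0.044   0.088 ] [0.6171 0.0143 0.088 ]
```

>>> servo_tool:
  translation:
    - [0.03,0.012,0]
    - [0.03,0.012,0]
    - [0.03,0.012,0]
    - [0.03,0.012,0]
    - [0.03,0.012,0]
    - [0.03,0.012,0]
    - [0.03,0.012,0]
    - [0.03,0.012,0]
    - [0.03,0.01,0]
    - [0.026,0.01,0]
    - [0,0,0]
    - [0,0,0]
  roll: [9.5,9.5,9.5,9.5,9.5,9.5,9.5,9.5,9.5,9,0,0]
  claw: [-1,-1,-1,-1,-1,-1,-1,-1,-1,-1,-1,-1]

```text
time_s: 1.65
ee_pos: [0.4792, -0.3729, 0.2394]
ee_rot: [0.854, 1.405, -0.86]
contact_force: [-0.5, 0.3, -0.4]
width: 0.998
```

```bash
python3 - <<'E'
from h import *
s=V('scene0'); print('nozzle',s.at(367,183.5,.114))
snap('wrist','w1'); st=manip.state(); print(st['ee_pos'],R.from_rotvec(st['ee_rot']).as_matrix().round(3),st['contact_force'],st['joint_pos'])
E
```

```text
nozzle [0.5815 0.1417 0.114 ]
[ 0.47913496 -0.37291533  0.23943854] [[-0.009  0.891  0.453]
 [ 0.002  0.453 -0.891]
 [-1.    -0.007 -0.006]] [-0.16430467 -0.26271411  0.40666299] [-0.72017768  0.29380593  1.14179902 -0.00462085  1.71394964 -1.1914886 ]
```

View pics/w1.png

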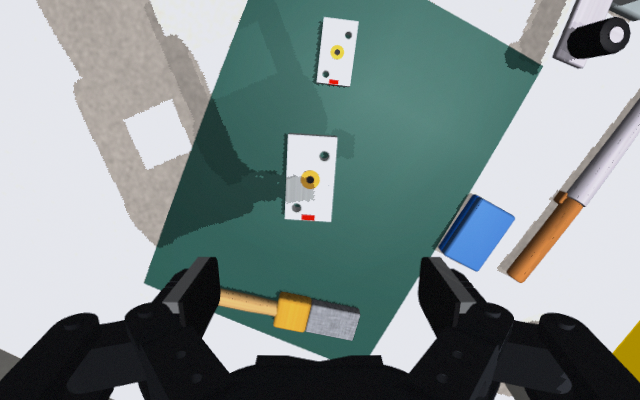

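The wrist view shows the large plate with corners near (286,135), (337,138), (331,221) and (284,219), and its bush at (310,180).

```bash
python3 - <<'E'
from h import *
s=V('w1'); s.crop(265,115,355,240,5,'c3'); s.crop(520,0,640,100,5,'c4')
print(s.at(310,180,.022),s.dep(310,180), s.at(297,207.5,.022), s.at(324.5,155.5,.022),s.at(616,36,.094))
print(s.proj([.479,-.373,.022]))
E
```

```text
[ 0.4716 -0.3805  0.022 ] [ 0.4716 -0.3804  0.0226] [ 0.4726 -0.4136  0.022 ] [ 0.4734 -0.3509  0.022 ] [ 0.6276 -0.1541  0.094 ]
[319.57207556 176.86220456]
```

View pics/c3.png

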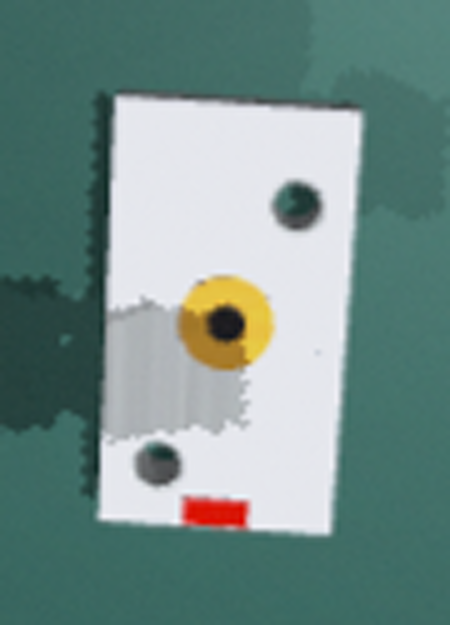

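```bash
python3 - <<'E'
from h import *
s=V('w1'); C=lambda u,v,z=.022:s.at(265+u/5,115+v/5,z)
P=[C(98,520),C(331,535),C(362,108),C(115,95)]
H=[C(158,462),C(297,204),C(226,323)]
an=lambda a,b:(np.degrees(np.arctan2(*(b-a)[1::-1])),np.linalg.norm((b-a)[:2]))
print(np.mean(P,0),an(P[0],P[3]),an(P[1],P[2]),an(P[0],P[1]),an(P[3],P[2]))
print(H,an(H[0],H[1]),an(H[0],H[1])[0]+24.52)
E
```

```text
[ 0.4715  -0.37975  0.022  ] (np.float64(113.28165189285261), np.float64(0.09057527256376322)) (np.float64(113.52863167608544), np.float64(0.09118069971216494)) (np.float64(23.25830469683547), np.float64(0.050395436301316085)) (np.float64(23.9508553139232), np.float64(0.05000579966363903))
[array([ 0.4722, -0.4137,  0.022 ]), array([ 0.4734, -0.3512,  0.022 ]), array([ 0.4716, -0.38  ,  0.022 ])] (np.float64(88.90005618116099), np.float64(0.06251151893851245)) 113.42005618116099
```

>>> servo_tool:
  translation:
    - [-0.004,-0.004,-0.05]
    - [-0.004,-0.003,-0.05]
    - [0,0,-0.05]
    - [0,0,-0.03]
    - [0,0,0]
    - [0,0,0]
  roll: [-1.8,-1.7,0,0,0,0]
  claw: [-1,-1,-1,-1,-1,-1]

```text
time_s: 2.45
ee_pos: [0.4663, -0.3836, 0.0586]
ee_rot: [0.911, 1.373, -0.919]
contact_force: [-0.2, 0.7, 0.3]
width: 0.998
```

```bash
python3 - <<'E'
from h import *
snap('wrist','w2'); st=manip.state(); print(st['ee_pos'],R.from_rotvec(st['ee_rot']).as_matrix().round(3),st['contact_force'])
print(V('w2').at(310,180,.022),V('w2').proj([.4715,-.38,.022]))
E
```

```text
[ 0.46627743 -0.38355593  0.05858437] [[-0.005  0.924  0.383]
 [-0.003  0.383 -0.924]
 [-1.    -0.006  0.   ]] [-0.37176911 -0.10848744  0.13523608]
[ 0.4493 -0.3534  0.022 ] [330.01248207 241.58470844]
```

View pics/w2.png

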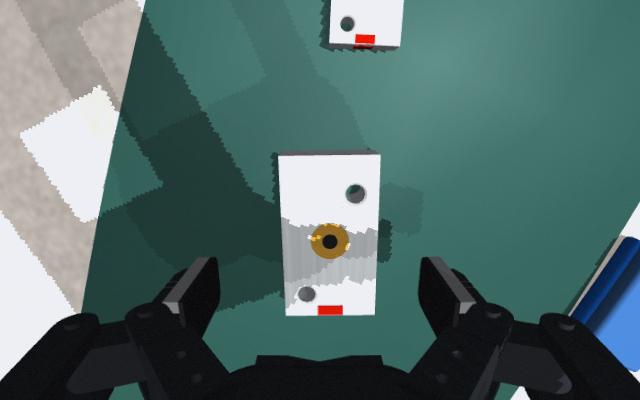

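The plate's bush is at (330,241), matching the prediction. It needs a small sideways correction before I descend.

>>> servo_tool:
  translation:
    - [0.005,0.003,0]
    - [0,0,-0.015]
    - [0,0,-0.012]
    - [0,0,-0.008]
    - [0,0,0]
    - [0,0,0]
  roll: [0.9,0,0,0,0,0]
  claw: [-1,-1,-1,-1,-1,-1]

```text
time_s: 3.25
ee_pos: [0.4726, -0.3811, 0.0239]
ee_rot: [0.897, 1.374, -0.907]
contact_force: [0.0, -0.4, 0.5]
width: 1.003
```

>>> servo_tool:
  translation:
    - [-0.001,0.001,-0.006]
    - [0,0,0]
    - [0,0,0]
    - [0,0,0]
    - [0,0,0]
    - [0,0,0]
    - [0,0,0]
    - [0,0,0]
  roll: [0,0,0,0,0,0,0,0]
  claw: [-1,-1,1,1,1,1,1,1]
  grip_force: 60

```text
time_s: 4.25
ee_pos: [0.472, -0.3805, 0.0187]
ee_rot: [0.897, 1.372, -0.907]
contact_force: [0.5, -0.2, 1.5]
width: 0.568
```

>>> servo_tool:
  translation:
    - [0,0,0.03]
    - [0,0,0.05]
    - [0.01,0.02,0.05]
    - [0.02,0.03,0.04]
    - [0.025,0.04,0]
    - [0.03,0.045,0]
    - [0.03,0.045,0]
    - [0.02,0.03,0]
    - [0.01,0.02,0]
    - [0,0,0]
    - [0,0,0]
  roll: [0,0,0,-3,-4,-4,-3,0,0,0,0]
  claw: [1,1,1,1,1,1,1,1,1,1,1]

```text
time_s: 5.62
ee_pos: [0.6154, -0.1405, 0.1841]
ee_rot: [1.092, 1.293, -1.101]
contact_force: [-0.5, -1.5, -1.8]
width: 0.57
```

```bash
python3 - <<'E'
from h import *
snap('wrist','w3'); st=manip.state(); print(st['ee_pos'],R.from_rotvec(st['ee_rot']).as_matrix().round(3),st['contact_force'],st['width'])
E
```

```text
[ 0.61529614 -0.14055893  0.18405248] [[-0.014  0.988  0.154]
 [ 0.005  0.154 -0.988]
 [-1.    -0.013 -0.007]] [ 0.2259575  -0.1606917  -3.03410373] 0.5720653960385992
```

View pics/w3.png

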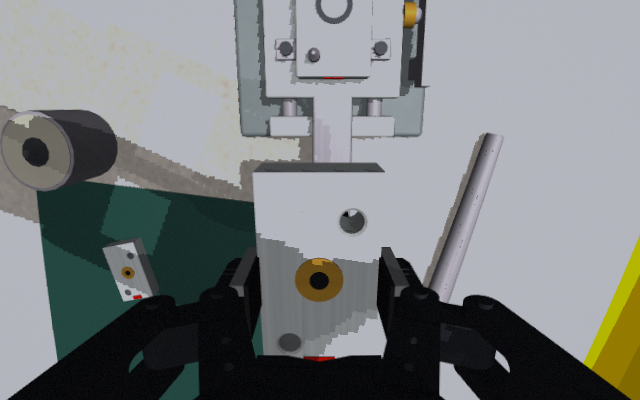

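>>> servo_tool:
  translation:
    - [-0.004,0.03,0]
    - [-0.004,0.03,0.01]
    - [0,0,0.005]
    - [0,0,0]
    - [0,0,0]
  roll: [0,0.5,0,0,0]
  claw: [1,1,1,1,1]

```text
time_s: 6.3
ee_pos: [0.6054, -0.085, 0.1984]
ee_rot: [1.09, 1.294, -1.102]
contact_force: [-0.1, -0.1, -3.4]
width: 0.566
```

```bash
python3 - <<'E'
from h import *
snap('wrist','w4'); st=manip.state(); print(st['ee_pos'],R.from_rotvec(st['ee_rot']).as_matrix().round(3),st['contact_force'],st['width'])
V('w4').crop(220,0,440,200,3.5,'c5');V('w4').crop(220,150,420,370,3,'c6')
E
```

```text
[ 0.605407   -0.0850841   0.19838969] [[-0.016  0.988  0.155]
 [ 0.004  0.155 -0.988]
 [-1.    -0.015 -0.006]] [ 0.36133762 -0.43632786 -3.37444164] 0.5674669839805424
```

View pics/w4.png

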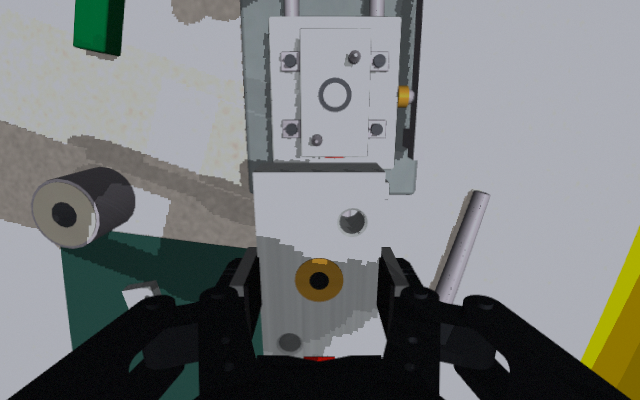

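View pics/c5.png

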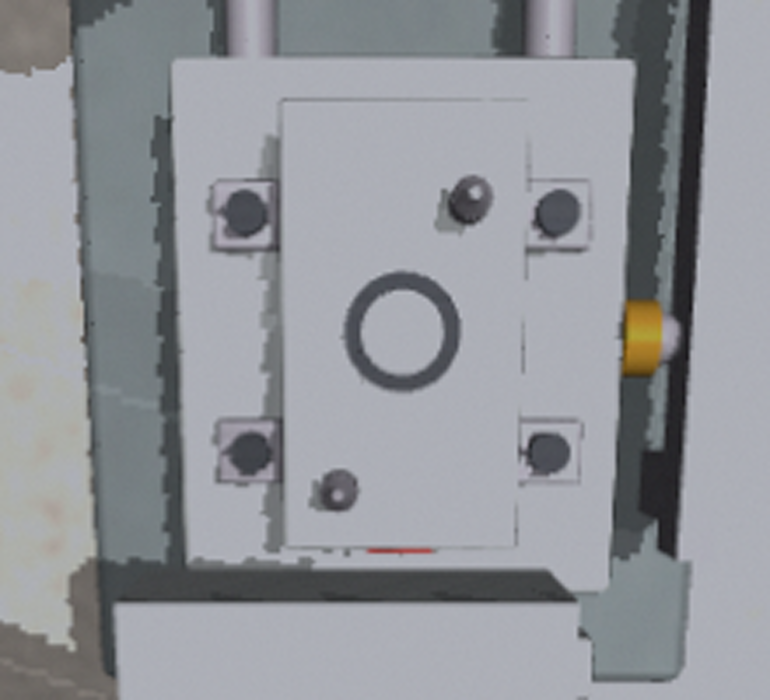

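View pics/c6.png

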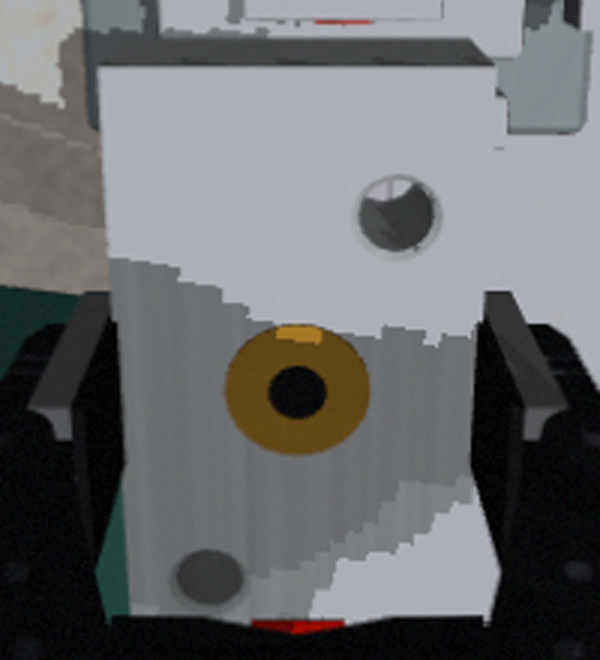

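```bash
python3 - <<'E'
from h import *
s=V('w4'); C=lambda u,v,z=.072:s.at(220+u/3.5,v/3.5,z)
an=lambda a,b:(np.degrees(np.arctan2(*(b-a)[1::-1])),np.linalg.norm((b-a)[:2]))
P=[C(287,547),C(517,546),C(527,99),C(281,99)]
print('corners mean',np.mean(P,0),an(P[0],P[3]),an(P[1],P[2]),an(P[0],P[1]),an(P[3],P[2]),'ring',C(403,331))
pt=[C(341,491,.088),C(475,187,.088)]; print('pins',pt,an(*pt),an(*pt)[0]+24.52)
print('bolts', [C(*p,.056) for p in[(251,453),(548,452),(558,212),(246,213)]])
a,b,c,d=[C(*p,.056) for p in[(251,453),(548,452),(558,212),(246,213)]]; print(an(a,d),an(b,c),an(a,b),np.mean([a,b,c,d],0))
print('depth lower',s.dep(220+403/3.5,331/3.5))
# held plate
Q=lambda u,v:(220+u/3,150+v/3)
for p in[(200,150),(298,200),(350,420),(250,380),(400,600)]: print('top',s.dep(*Q(*p)))
z=s.dep(*Q(250,380))[2]
h=[s.at(*Q(*p),z) for p in[(208,577),(398,215),(298,391)]]
print(h,an(h[0],h[1])[0]+24.52,an(h[0],h[1]))
c1,c2=[s.at(*Q(*p),z) for p in [(97,66),(492,66)]];print(an(c1,c2))
E
```

```text
corners mean [ 0.603425 -0.005225  0.072   ] (np.float64(98.99925104583923), np.float64(0.08950173182681996)) (np.float64(99.49402988575893), np.float64(0.0891207046650777)) (np.float64(9.272601777200293), np.float64(0.04964876634922568)) (np.float64(8.82637095422794), np.float64(0.04887882977322585)) ring [ 0.6034 -0.0052  0.072 ]
pins [array([ 0.5959, -0.0382,  0.088 ]), array([0.6121, 0.0222, 0.088 ])] (np.float64(74.9859560854473), np.float64(0.0625347903170707)) 99.5059560854473
bolts [array([ 0.5744, -0.0358,  0.056 ]), array([ 0.6404, -0.0252,  0.056 ]), array([0.6326, 0.0251, 0.056 ]), array([0.5664, 0.0145, 0.056 ])]
(np.float64(99.03695787036219), np.float64(0.05093220984799304)) (np.float64(98.81462619354053), np.float64(0.05090117876827607)) (np.float64(9.12413166724462), np.float64(0.06684579268734864)) [ 0.60345 -0.00535  0.056  ]
depth lower [ 0.6034 -0.0052  0.0731]
top [ 0.5882 -0.0519  0.2024]
top [ 0.6016 -0.0569  0.2016]
top [ 0.6136 -0.0865  0.2035]
top [ 0.5991 -0.0826  0.2036]
top [ 0.6262 -0.1159  0.202 ]
[array([ 0.5976, -0.1152,  0.2036]), array([ 0.6146, -0.0562,  0.2036]), array([ 0.6058, -0.0832,  0.2036])] 98.44642583525359 (np.float64(73.9264258352536), np.float64(0.06140032573203501))
(np.float64(9.021151506545086), np.float64(0.04910743324589465))
```

```bash
python3 - <<'E'
from h import *
s=V('w4')
for z in(.2005,.2015,.2025):
  h=[s.at(220+u/3,150+v/3,z) for u,v in[(208,577),(398,215),(298,391)]]; print(z,h,np.linalg.norm(h[1]-h[0]),(h[0]*25+h[1]*32)/57)
v=manip.state();print(v['joint_pos'],R.from_rotvec(v['ee_rot']).as_matrix().round(4))
E
```

```text
0.2005 [array([ 0.5976, -0.1177,  0.2005]), array([ 0.6151, -0.0572,  0.2005]), array([ 0.606 , -0.0849,  0.2005])] 0.06298015560476172 [ 0.60742456 -0.08373509  0.2005    ]
0.2015 [array([ 0.5976, -0.1169,  0.2015]), array([ 0.6149, -0.0568,  0.2015]), array([ 0.606 , -0.0843,  0.2015])] 0.06254038695115341 [ 0.60731228 -0.08315965  0.2015    ]
0.2025 [array([ 0.5976, -0.1161,  0.2025]), array([ 0.6148, -0.0565,  0.2025]), array([ 0.6059, -0.0838,  0.2025])] 0.06203224967708328 [ 0.60725614 -0.08264035  0.2025    ]
[-2.00370981e-01  3.25491442e-01  1.18483093e+00  8.06371167e-04
  1.64760169e+00 -3.55666002e-01] [[-0.0158  0.9878  0.1547]
 [ 0.004   0.1548 -0.9879]
 [-0.9999 -0.015  -0.0064]]
```

>>> servo_tool:
  translation:
    - [0,0.03,0]
    - [0,0.03,-0.01]
    - [0,0.014,-0.02]
    - [0,0,-0.015]
    - [0,0,0]
    - [0,0,0]
    - [0,0,0]
  roll: [0,0.3,0,0,0,0,0]
  claw: [1,1,1,1,1,1,1]

```text
time_s: 7.22
ee_pos: [0.6057, -0.0148, 0.1517]
ee_rot: [1.091, 1.292, -1.105]
contact_force: [0.2, 0.1, -3.3]
width: 0.57
```

```bash
python3 - <<'E'
from h import *
snap('wrist','w5'); st=manip.state(); print(st['ee_pos'],R.from_rotvec(st['ee_rot']).as_matrix().round(3),st['contact_force'],st['width'])
V('w5').crop(220,150,420,370,3,'c7')
E
```

```text
[ 0.6057918  -0.01479452  0.15194686] [[-0.015  0.988  0.153]
 [ 0.003  0.153 -0.988]
 [-1.    -0.015 -0.005]] [-0.356665    0.45242726 -2.26134311] 0.5650199995256352
```

View pics/w5.png

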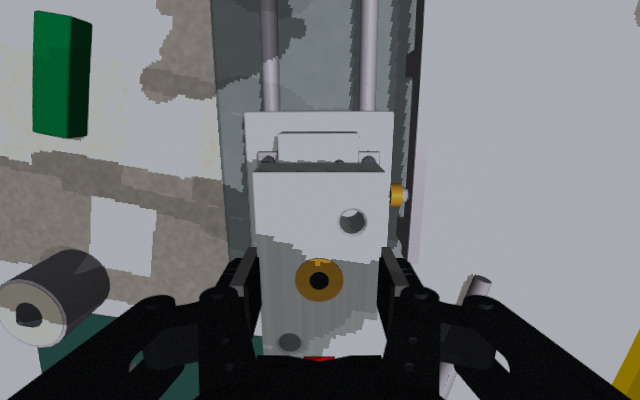

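>>> servo_tool:
  translation:
    - [-0.0027,0.008,-0.01]
    - [0,0,-0.015]
    - [0,0,-0.01]
    - [0,0,0]
    - [0,0,0]
    - [0,0,0]
  roll: [0.4,0,0,0,0,0]
  claw: [1,1,1,1,1,1]

```text
time_s: 8.02
ee_pos: [0.6028, -0.0064, 0.1145]
ee_rot: [1.085, 1.295, -1.099]
contact_force: [1.0, -0.1, -3.0]
width: 0.566
```

```bash
python3 - <<'E'
from h import *
snap('wrist','w6');snap('scene','s6'); st=manip.state(); print(st['ee_pos'],R.from_rotvec(st['ee_rot']).as_matrix().round(3),st['contact_force'],st['width'])
V('w6').crop(220,100,420,370,3,'c8')
V('s6').crop(290,170,420,280,6,'c9')
E
```

```text
[ 0.60283962 -0.00637998  0.11464764] [[-0.015  0.987  0.16 ]
 [ 0.003  0.16  -0.987]
 [-1.    -0.015 -0.005]] [-0.43604056 -0.36438488 -3.01372165] 0.5745767351380706
```

View pics/c8.png

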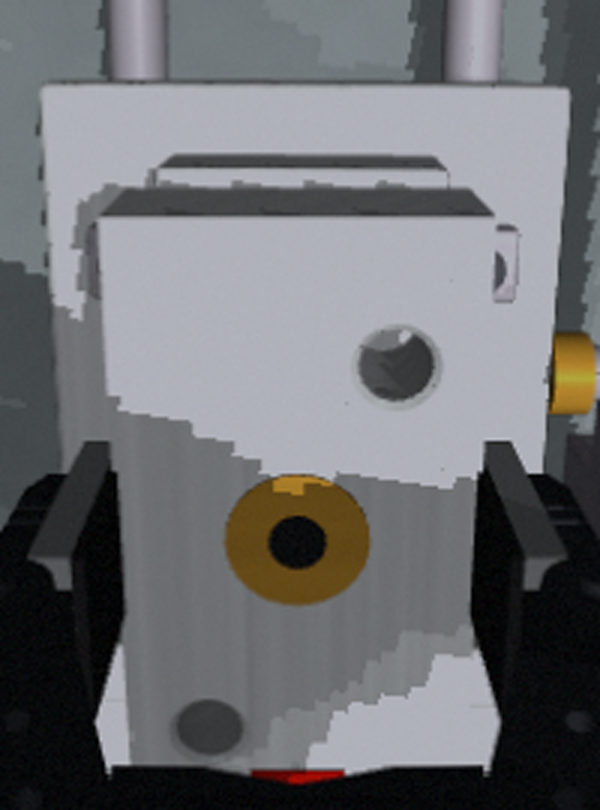

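View pics/c9.png

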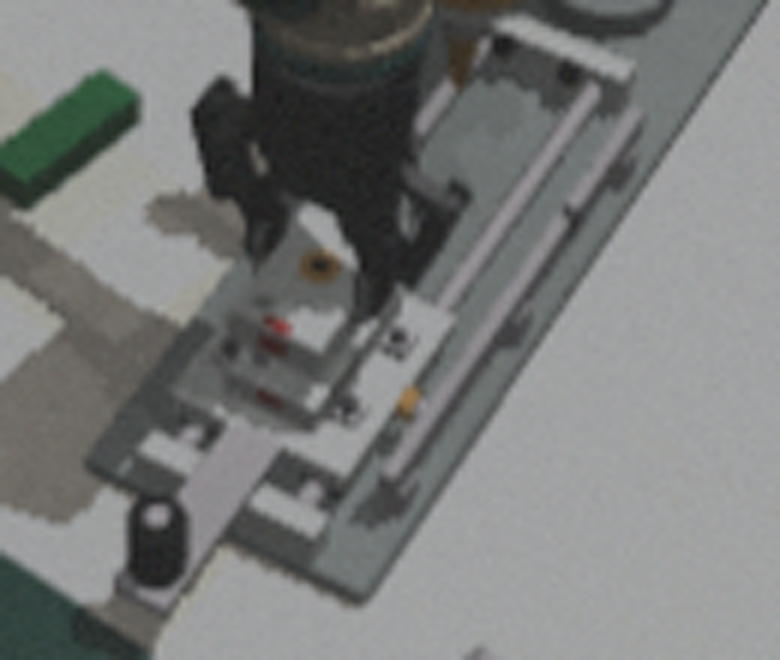

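```bash
python3 - <<'E'
from h import *
s=V('w6'); C=lambda u,v,z:s.at(220+u/3,100+v/3,z)
th=np.radians(99.1); Y=np.array([np.cos(th),np.sin(th)]);X=np.array([Y[1],-Y[0]])
c=np.array([.6034,-.0052])
def pr(x,y,z):
    p=s.proj(np.append(c+x*X+y*Y,z)); return ((p-[220,100])*3).round(1)
print('lower front corners',pr(-.025,.045,.072),pr(.025,.045,.072),'pin',pr(.013,.025,.088),pr(.013,.025,.072),'carriage front',pr(-.05,.058,.052),pr(.05,.058,.052))
a=C(298,539,.1180);h1=C(398,364,.118);h0=C(209,727,.118)
print('bush',a,h1,h0,np.linalg.norm(h1-h0),np.degrees(np.arctan2(*(h1-h0)[1::-1]))+24.52)
c1,c2=C(97,215,.118),C(493,215,.118); print('front mid->centre',(c1+c2)[:2]/2-.045*Y, np.linalg.norm(c1-c2))
E
```

```text
lower front corners [155.7 166.8] [450.7 167.9] pin [383.4 306.8] [377.1 282.1] carriage front [35.9 82.6] [574.   84.1]
bush [ 0.6032 -0.0052  0.118 ] [0.612  0.0221 0.118 ] [ 0.5953 -0.038   0.118 ] 0.062377079123665274 98.99097217673139
front mid->centre [ 0.60266711 -0.00498362] 0.049763641345866194
```

Bush and lower centre agree to within 0.3 mm and the yaw to within 0.2°, so I'll descend in small steps and watch the force.

>>> servo_tool:
  translation:
    - [0,0,-0.005]
    - [0,0,-0.005]
    - [0,0,-0.003]
    - [0,0,0]
  roll: [0,0,0,0]
  claw: [1,1,1,1]

```text
time_s: 8.62
ee_pos: [0.6028, -0.0064, 0.1008]
ee_rot: [1.086, 1.295, -1.099]
contact_force: [0.1, 0.3, -2.4]
width: 0.565
```

>>> servo_tool:
  translation:
    - [0,0,-0.004]
    - [0,0,-0.003]
    - [0,0,-0.002]
    - [0,0,0]
    - [0,0,0]
  roll: [0,0,0,0,0]
  claw: [1,1,1,1,1]

```text
time_s: 9.25
ee_pos: [0.603, -0.0064, 0.0915]
ee_rot: [1.086, 1.294, -1.098]
contact_force: [0.3, -0.5, -2.7]
width: 0.57
```

>>> servo_tool:
  translation:
    - [0,0,-0.001]
    - [0,0,-0.001]
    - [0,0,0]
  roll: [0,0,0]
  claw: [1,1,1]

```text
time_s: 9.62
ee_pos: [0.6035, -0.0064, 0.0912]
ee_rot: [1.086, 1.293, -1.097]
contact_force: [-0.5, -0.2, -1.0]
width: 0.565
```

Contact has started: the load dropped and z stopped at 0.0912. Releasing.

>>> servo_tool:
  translation:
    - [0,0,-0.001]
    - [0,0,0]
    - [0,0,0]
    - [0,0,0]
    - [0,0,0]
    - [0,0,0.02]
    - [0,0,0.03]
    - [0,-0.015,0.03]
    - [0,-0.03,0.03]
    - [0,-0.03,0]
    - [0,0,0]
  roll: [0,0,0,0,0,0,0,0,0,0,0]
  claw: [1,-1,-1,-1,-1,-1,-1,-1,-1,-1,-1]

```text
time_s: 11.0
ee_pos: [0.6043, -0.0831, 0.2129]
ee_rot: [1.088, 1.285, -1.091]
contact_force: [0.7, 0.3, -0.5]
width: 1.001
```

```bash
python3 - <<'E'
from h import *
snap('wrist','w7'); st=manip.state(); print(st['ee_pos'],R.from_rotvec(st['ee_rot']).as_matrix().round(3),st['contact_force'],st['width'])
E
```

```text
[ 0.60459463 -0.08200349  0.2134092 ] [[-0.002  0.987  0.163]
 [ 0.001  0.163 -0.987]
 [-1.    -0.002 -0.001]] [-0.36740477  0.38744876  1.30888469] 0.9990660127941347
```

View pics/w7.png

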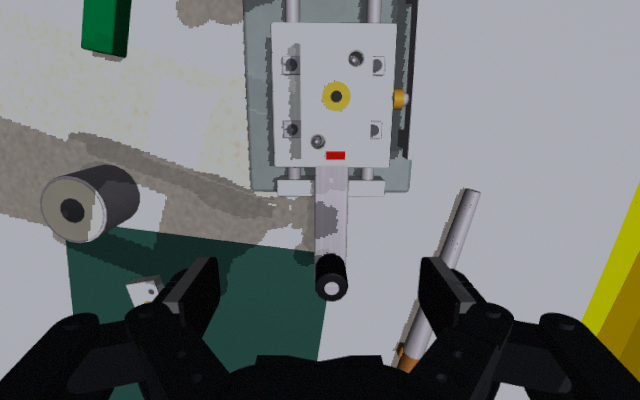

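```bash
python3 - <<'E'
from h import *
s=V('w7'); s.crop(255,5,425,175,4,'c10')
print('bush',s.at(336.5,96.5,.094),[s.dep(*p) for p in[(315,40),(360,80),(336,125),(310,145),(320,80)]])
print('knob top',s.at(332,288,.094),s.dep(332,288),s.dep(331,291))
E
```

```text
bush [ 0.6043 -0.0052  0.094 ] [array([ 0.5938, -0.0139,  0.3421]), array([0.6184, 0.0083, 0.0949]), array([ 0.6074, -0.0246,  0.0934]), array([ 0.5912, -0.0417,  0.0943]), array([0.5911, 0.0038, 0.0947])]
knob top [ 0.627  -0.1541  0.094 ] [ 0.627  -0.1539  0.0943] [ 0.6266 -0.1565  0.0948]
```

View pics/c10.png

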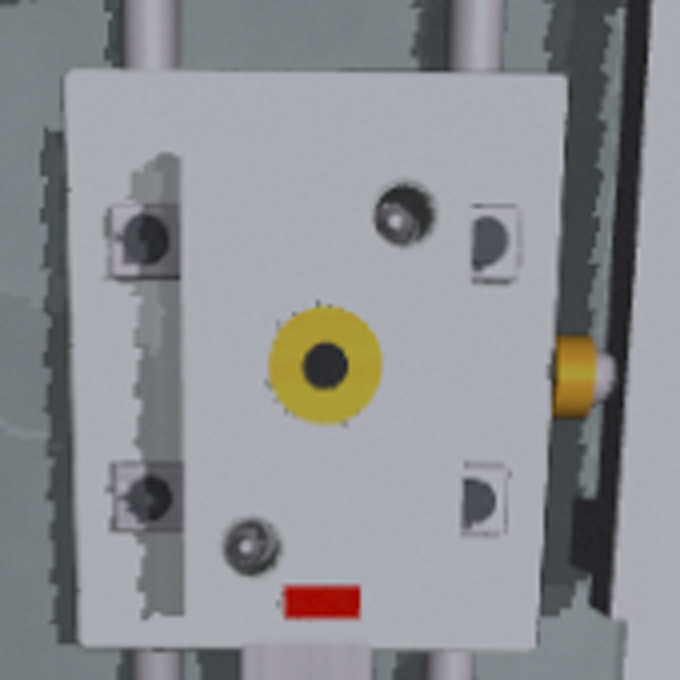

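The mould is flush: its top depth is 0.094, and both pins show in the holes at crop pixels (405,215) and (250,547). The knob top is at (332,288), which puts it at (0.627, -0.154). Next I go to the knob.

>>> servo_tool:
  translation:
    - [0.008,-0.03,0]
    - [0.008,-0.03,-0.02]
    - [0.006,-0.012,-0.04]
    - [0,0,-0.03]
    - [0,0,0]
    - [0,0,0]
  roll: [0,0,0,0,0,0]
  claw: [-1,-1,-1,-1,-1,-1]

```text
time_s: 11.8
ee_pos: [0.629, -0.1499, 0.127]
ee_rot: [1.086, 1.283, -1.08]
contact_force: [0.4, 0.4, 0.3]
width: 1.0
```

>>> servo_tool:
  translation:
    - [-0.002,-0.004,0]
    - [0,0,-0.02]
    - [0,0,-0.02]
    - [0,0,-0.01]
    - [0,0,0]
    - [0,0,0]
  roll: [0,0,0,0,0,0]
  claw: [-1,-1,-1,-1,-1,-1]

```text
time_s: 12.55
ee_pos: [0.6275, -0.1536, 0.0761]
ee_rot: [1.086, 1.28, -1.078]
contact_force: [-0.1, 0.0, 0.2]
width: 1.001
```

```bash
python3 - <<'E'
from h import *
snap('wrist','w8'); st=manip.state(); print(st['ee_pos'],R.from_rotvec(st['ee_rot']).as_matrix().round(3),st['contact_force'],st['joint_pos'])
print(V('w8').proj([.627,-.154,.094]))
E
```

```text
[ 0.62743753 -0.15354573  0.07610309] [[ 0.007  0.985  0.17 ]
 [ 0.001  0.17  -0.985]
 [-1.     0.007  0.001]] [-0.47582473  0.01775964  1.13416245] [-0.29821516  0.49230051  1.21953832  0.00258814  1.42315746 -0.4693106 ]
[316.68228309 301.99272031]
```

View pics/w8.png

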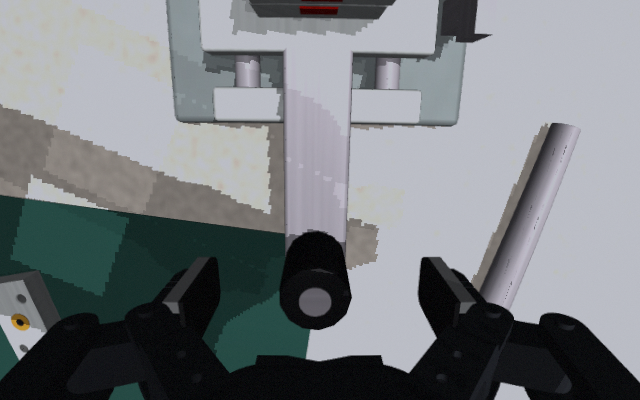

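The knob top is at (316,301), exactly as predicted and centred between the jaws. Closing.

>>> servo_tool:
  translation:
    - [0,0,0]
    - [0,0,0]
    - [0,0,0]
    - [0,0,0]
    - [0,0,0]
    - [0,0,0]
    - [0,0,0]
  roll: [0,0,0,0,0,0,0]
  claw: [1,1,1,1,1,1,1]
  grip_force: 60

```text
time_s: 13.48
ee_pos: [0.6259, -0.1544, 0.078]
ee_rot: [1.084, 1.282, -1.081]
contact_force: [-1.0, -1.0, -0.0]
width: 0.306
```

```bash
python3 - <<'E'
from h import *
snap('scene','s8'); st=manip.state(); print(st['ee_pos'],st['contact_force'],st['width'])
s=V('s8'); s.crop(290,170,420,280,6,'c11'); s.crop(320,90,440,210,6,'c12')
E
```

```text
[ 0.6259519  -0.15439676  0.07804679] [-0.87797172  0.81332362  0.44542489] 0.3085898109339837
```

View pics/c12.png

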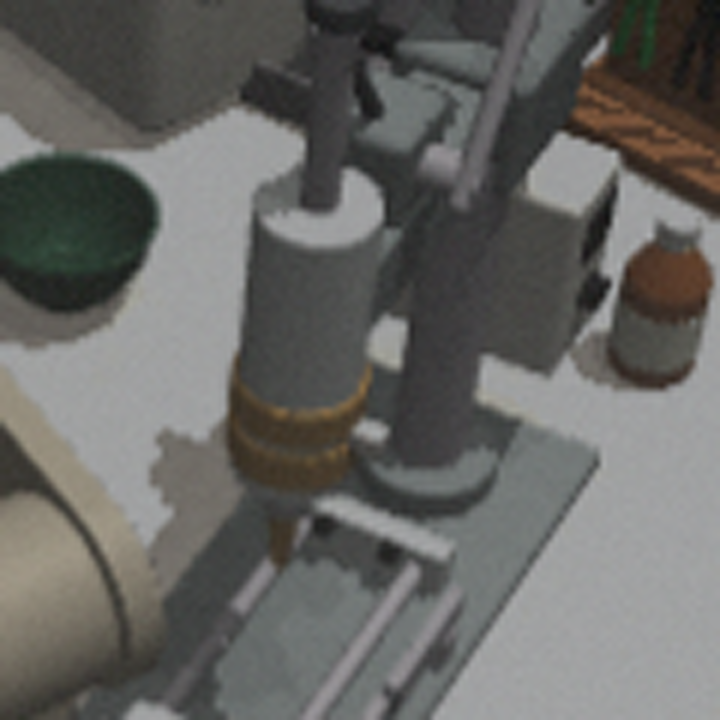

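View pics/c11.png

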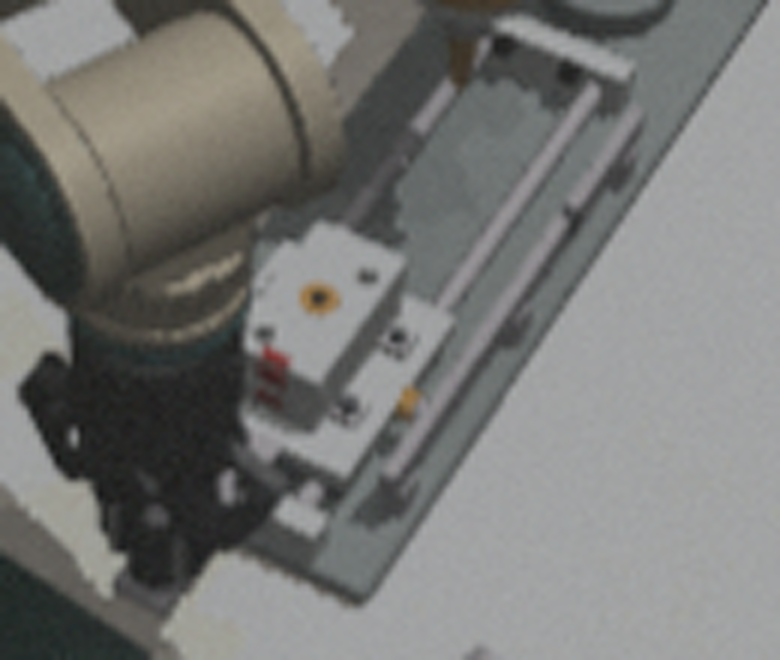

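```bash
python3 - <<'E'
from h import *
s=V('s8'); Y=np.array([np.cos(np.radians(99.1)),np.sin(np.radians(99.1))])
n=s.at(320+281/6,90+567/6,.114); print('nozzle',n,(n[:2]-[.6034,-.0052])@Y,(n[:2]-[.6034,-.0052])@[Y[1],-Y[0]])
for z in(.045,.055):
  a=s.at(290+572/6,170+212/6,z);b=s.at(290+412/6,170+402/6,z);print(a,b,(a-b)[:2]@Y)
print(s.dep(290+556/6,170+232/6),s.dep(290+412/6,170+402/6))
# rod directions
for p,q in[((598,90),(445,305)),((637,112),(395,470))]:
  a=s.at(290+p[0]/6,170+p[1]/6,.045);b=s.at(290+q[0]/6,170+q[1]/6,.045);print(np.degrees(np.arctan2(*(a-b)[1::-1])))
E
```

```text
nozzle [0.5836 0.138  0.114 ] 0.14452918685836932 0.003097441857173935
[0.6459 0.1593 0.045 ] [0.6567 0.0067 0.045 ] 0.1523874540365375
[0.6501 0.1514 0.055 ] [6.608e-01 1.000e-04 5.500e-02] 0.15108800028103592
[0.6526 0.1331 0.0575] [ 6.61e-01 -2.00e-04  5.55e-02]
98.48217418762385
99.08533663576172
```

>>> servo_tool:
  translation:
    - [-0.0008,0.005,0]
    - [-0.0016,0.01,0]
    - [-0.0016,0.01,0]
    - [-0.0016,0.01,0]
    - [0,0,0]
    - [0,0,0]
  roll: [0,0,0,0,0,0]
  claw: [1,1,1,1,1,1]

```text
time_s: 14.28
ee_pos: [0.6209, -0.1223, 0.0781]
ee_rot: [1.081, 1.273, -1.085]
contact_force: [1.1, -1.9, -0.1]
width: 0.31
```

>>> servo_tool:
  translation:
    - [-0.0016,0.01,0]
    - [-0.0024,0.015,0]
    - [-0.0024,0.015,0]
    - [-0.0024,0.015,0]
    - [-0.0016,0.01,0]
    - [-0.0008,0.005,0]
    - [0,0,0]
    - [0,0,0]
  roll: [0,0,0,0,0,0,0,0]
  claw: [1,1,1,1,1,1,1,1]

```text
time_s: 15.28
ee_pos: [0.6111, -0.0599, 0.078]
ee_rot: [1.078, 1.258, -1.092]
contact_force: [0.4, -1.1, 0.8]
width: 0.309
```

```bash
python3 - <<'E'
from h import *
snap('scene','s9'); st=manip.state(); print(st['ee_pos'],st['contact_force'],st['width'],R.from_rotvec(st['ee_rot']).as_matrix().round(3))
s=V('s9'); s.crop(320,140,420,240,6,'c13'); 
E
```

```text
[ 0.61106478 -0.05986593  0.07803472] [ 0.28789479 -0.50379316  0.36657475] 0.31033237462970986 [[ 0.012  0.987  0.161]
 [-0.021  0.161 -0.987]
 [-1.     0.008  0.023]]
```

View pics/c13.png

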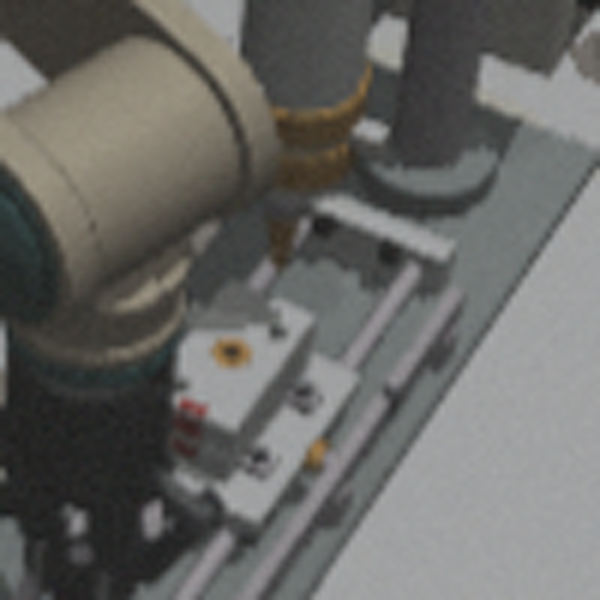

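```bash
python3 - <<'E'
from h import *
s=V('s9'); Y=np.array([np.cos(np.radians(99.1)),np.sin(np.radians(99.1))])
C=lambda u,v,z:s.at(320+u/6,140+v/6,z)
b=C(231,352,.094); print('bush',b,(b[:2]-[.6034,-.0052])@Y)
n=C(281,264,.114); print('noz-bush',(n-b)[:2]@Y)
for z in (.05,.055,): print('notch-ball',(C(391,393,z)-C(319,455,z))[:2]@Y,C(391,393,z),C(319,455,z))
s.crop(360,180,410,230,12,'c14')
E
```

```text
bush [0.5892 0.0906 0.094 ] 0.096840087241751
noz-bush 0.04955749276880022
notch-ball 0.05653862714185984 [0.648  0.1545 0.05  ] [0.644  0.0966 0.05  ]
notch-ball 0.05624240299983458 [0.6501 0.1506 0.055 ] [0.6461 0.093  0.055 ]
```

View pics/c14.png

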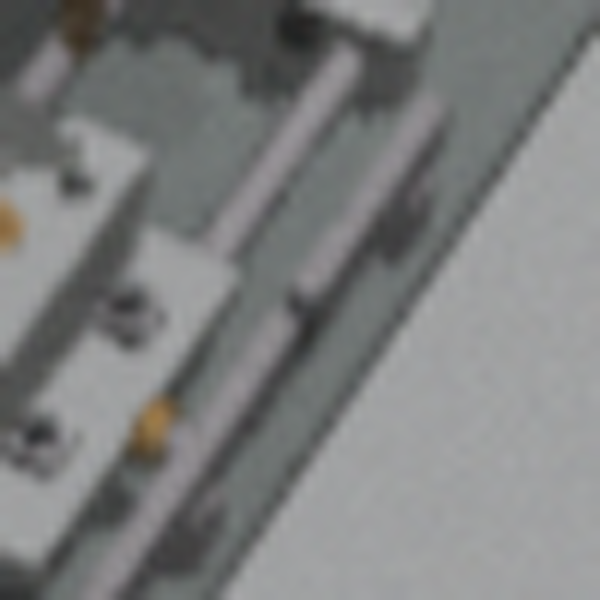

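Remaining travel is about 49–56 mm. I'll move 36 mm, then creep.

>>> servo_tool:
  translation:
    - [-0.0013,0.008,0]
    - [-0.0016,0.01,0]
    - [-0.0016,0.01,0]
    - [-0.0008,0.005,0]
    - [-0.0005,0.003,0]
    - [0,0,0]
    - [0,0,0]
  roll: [0,0,0,0,0,0,0]
  claw: [1,1,1,1,1,1,1]

```text
time_s: 16.2
ee_pos: [0.6061, -0.0281, 0.0782]
ee_rot: [1.078, 1.249, -1.098]
contact_force: [1.1, -2.4, -0.1]
width: 0.309
```

>>> servo_tool:
  translation:
    - [-0.0005,0.003,0]
    - [0,0,0]
  roll: [0,0]
  claw: [1,1]

```text
time_s: 16.45
ee_pos: [0.6056, -0.025, 0.0781]
ee_rot: [1.079, 1.249, -1.098]
contact_force: [-0.2, 2.1, 0.9]
width: 0.307
```

>>> servo_tool:
  translation:
    - [-0.0005,0.003,0]
    - [0,0,0]
  roll: [0,0]
  claw: [1,1]

```text
time_s: 16.7
ee_pos: [0.6051, -0.0217, 0.0782]
ee_rot: [1.079, 1.249, -1.098]
contact_force: [0.2, 1.8, 0.2]
width: 0.311
```

>>> servo_tool:
  translation:
    - [-0.0005,0.003,0]
    - [0,0,0]
  roll: [0,0]
  claw: [1,1]

```text
time_s: 16.95
ee_pos: [0.6046, -0.0184, 0.0781]
ee_rot: [1.079, 1.249, -1.097]
contact_force: [-0.7, 2.2, -0.2]
width: 0.31
```

>>> servo_tool:
  translation:
    - [-0.0003,0.002,0]
    - [0,0,0]
  roll: [0,0]
  claw: [1,1]

```text
time_s: 17.2
ee_pos: [0.6042, -0.016, 0.0782]
ee_rot: [1.079, 1.25, -1.097]
contact_force: [0.7, 2.1, -0.7]
width: 0.31
```

>>> servo_tool:
  translation:
    - [-0.0003,0.002,0]
    - [0,0,0]
  roll: [0,0]
  claw: [1,1]

```text
time_s: 17.45
ee_pos: [0.6037, -0.0124, 0.0782]
ee_rot: [1.08, 1.252, -1.096]
contact_force: [-0.9, 7.4, 1.4]
width: 0.31
```

The force jumped to +7.4 N along y, so the ball is drawing the carriage into the notch.

>>> servo_tool:
  translation:
    - [0,0,0]
    - [0,0,0]
  roll: [0,0]
  claw: [1,1]

```text
time_s: 17.7
ee_pos: [0.6035, -0.0111, 0.0781]
ee_rot: [1.081, 1.254, -1.095]
contact_force: [0.8, 1.2, 0.4]
width: 0.31
```

>>> servo_tool:
  translation:
    - [-0.0001,0.001,0]
    - [0,0,0]
  roll: [0,0]
  claw: [1,1]

```text
time_s: 17.95
ee_pos: [0.6034, -0.0108, 0.0781]
ee_rot: [1.08, 1.253, -1.095]
contact_force: [0.5, 2.5, 0.5]
width: 0.308
```

```bash
python3 - <<'E'
from h import *
snap('scene','s10'); st=manip.state(); print(st['ee_pos'],st['contact_force'],st['width'])
s=V('s10'); Y=np.array([np.cos(np.radians(99.1)),np.sin(np.radians(99.1))]);s.crop(335,150,415,230,8,'c15'); print((st['ee_pos'][:2]-[.6259,-.1544])@Y)
E
```

```text
[ 0.60342754 -0.01076091  0.07815848] [0.10238764 1.04961604 0.84520153] 0.30634562637153007
0.14538541731154053
```

View pics/c15.png

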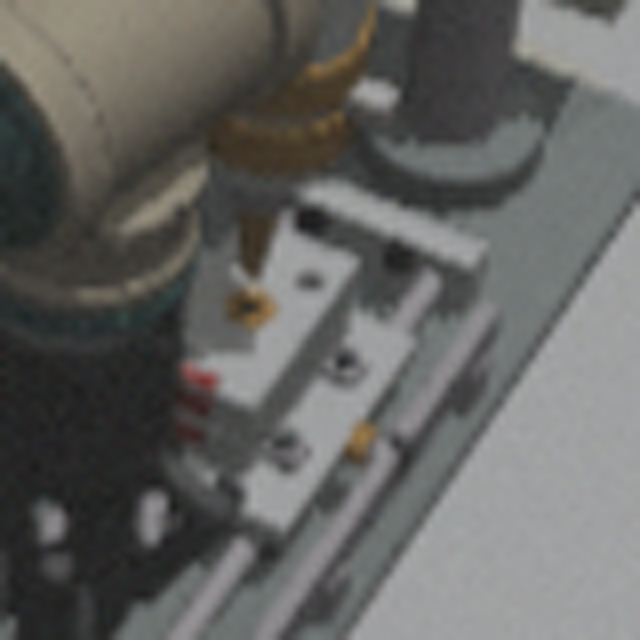

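```bash
python3 - <<'E'
from h import *
s=V('s10'); Y=np.array([np.cos(np.radians(99.1)),np.sin(np.radians(99.1))]);X=np.array([Y[1],-Y[0]])
C=lambda u,v,z:s.at(335+u/8,150+v/8,z)
b=C(250,307,.094);n=C(252,279,.114)
print('bush',b,(b[:2]-[.6034,-.0052])@Y,'noz-bush',(n-b)[:2]@Y,(n-b)[:2]@X)
print('notch-ball',(C(400,446,.055)-C(366,442,.055))[:2]@Y, (C(400,446,.055)-C(366,442,.055))[:2]@X)
s.crop(365,190,400,220,20,'c16')
E
```

```text
bush [0.582  0.1399 0.094 ] 0.1466583259988032 noz-bush -0.0040368569867115355 0.0011763441965846279
notch-ball 0.004943043532655987 0.012134509492940685
```

View pics/c16.png

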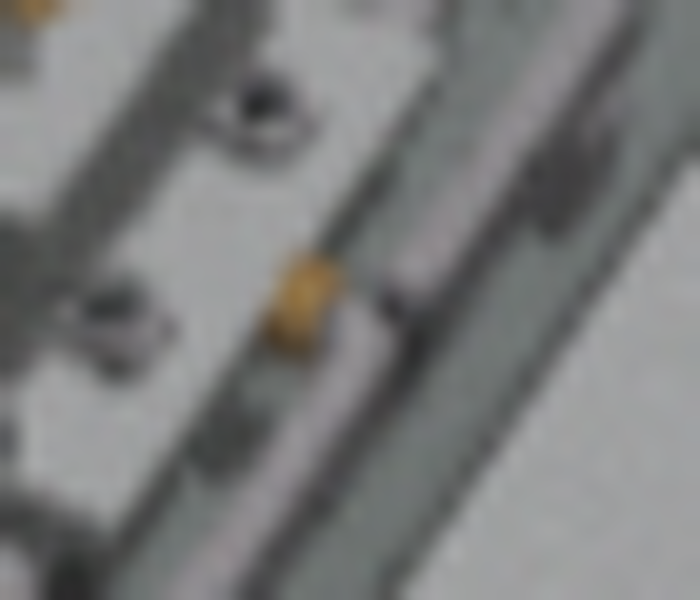

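>>> servo_tool:
  translation:
    - [-0.0002,0.0015,0]
  roll: [0]
  claw: [1]

```text
time_s: 18.12
ee_pos: [0.6033, -0.0104, 0.0782]
ee_rot: [1.079, 1.251, -1.097]
contact_force: [1.3, -6.7, -1.5]
width: 0.303
```

>>> servo_tool:
  translation:
    - [-0.0002,0.0015,0]
  roll: [0]
  claw: [1]

```text
time_s: 18.25
ee_pos: [0.6033, -0.0103, 0.0782]
ee_rot: [1.078, 1.248, -1.098]
contact_force: [1.7, -6.3, -0.9]
width: 0.312
```

>>> servo_tool:
  translation:
    - [0,0,0]
  roll: [0]
  claw: [1]

```text
time_s: 18.38
ee_pos: [0.6034, -0.0105, 0.0781]
ee_rot: [1.078, 1.248, -1.098]
contact_force: [1.0, 1.1, 0.5]
width: 0.312
```

>>> servo_tool:
  translation:
    - [0,0,0]
  roll: [0]
  claw: [1]

```text
time_s: 18.5
ee_pos: [0.6034, -0.0105, 0.0782]
ee_rot: [1.078, 1.248, -1.098]
contact_force: [0.5, 0.3, -1.3]
width: 0.311
```

Pushing on meets 6.7 N of resistance within 0.4 mm. A backward probe will show whether the notch holds on both sides.

>>> servo_tool:
  translation:
    - [0.0002,-0.0015,0]
  roll: [0]
  claw: [1]

```text
time_s: 18.62
ee_pos: [0.6034, -0.0109, 0.0781]
ee_rot: [1.079, 1.25, -1.097]
contact_force: [-0.2, 7.6, 1.1]
width: 0.31
```

>>> servo_tool:
  translation:
    - [0.0002,-0.0015,0]
  roll: [0]
  claw: [1]

```text
time_s: 18.75
ee_pos: [0.6035, -0.0111, 0.0781]
ee_rot: [1.08, 1.253, -1.096]
contact_force: [-0.6, 5.9, 1.2]
width: 0.31
```

>>> servo_tool:
  translation:
    - [0,0,0]
    - [0,0,0]
  roll: [0,0]
  claw: [1,1]

```text
time_s: 19.0
ee_pos: [0.6034, -0.0109, 0.0781]
ee_rot: [1.08, 1.253, -1.096]
contact_force: [-0.8, 0.5, 0.3]
width: 0.304
```

>>> servo_tool:
  translation:
    - [0,0,0]
    - [0,0,0]
    - [0,0,0]
    - [0,0,0]
  roll: [0,0,0,0]
  claw: [1,1,1,1]

```text
time_s: 19.5
ee_pos: [0.6034, -0.0109, 0.0781]
ee_rot: [1.08, 1.253, -1.096]
contact_force: [0.3, 0.9, 0.7]
width: 0.311
```

```bash
python3 - <<'E'
from h import *
snap('wrist','w11'); snap('scene','s11');snap('side','d11')
for i in range(3):
  st=manip.state(); print(st['ee_pos'],st['contact_force'],st['width'])
E
```

```text
[ 0.60341794 -0.01090853  0.07813715] [0.02694746 1.00565402 0.88903757] 0.31380450522455555
[ 0.60341794 -0.01090853  0.07813715] [0.02694746 1.00565402 0.88903757] 0.31380450522455555
[ 0.60341794 -0.01090853  0.07813715] [0.02694746 1.00565402 0.88903757] 0.31380450522455555
```

View pics/w11.png

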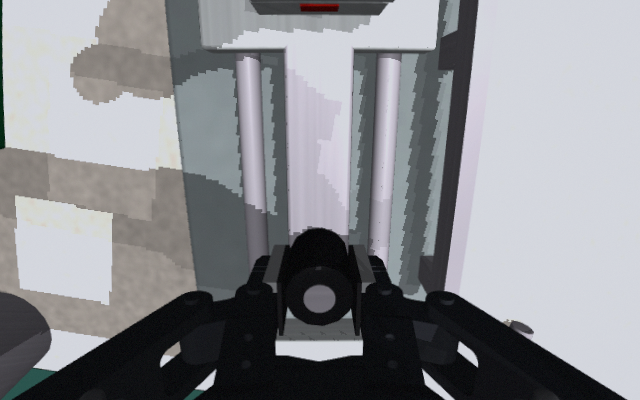

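View pics/s11.png

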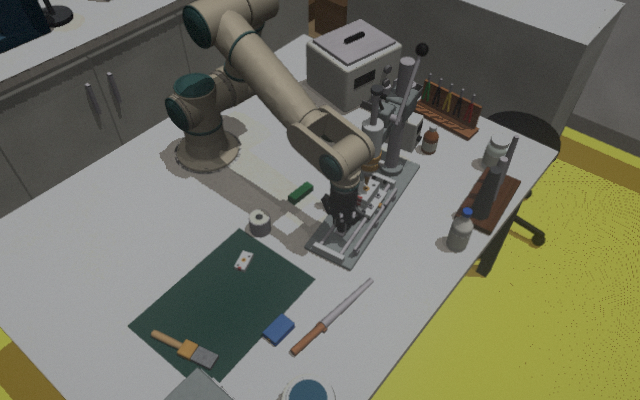

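```bash
python3 - <<'E'
from h import *
s=V('s11'); print([s.dep(335+u/8,150+v/8) for u,v in[(270,360),(290,290),(325,262),(372,390),(390,345)]])
from rig import job_done
job_done()
E
```

```text
[array([0.6034, 0.1237, 0.0926]), array([0.5895, 0.1553, 0.0961]), array([0.5917, 0.175 , 0.0974]), array([0.6232, 0.1699, 0.0503]), array([0.6176, 0.1891, 0.0564])]
the job is handed in; nothing more can be done
```

The mould is closed and the shuttle is in its notch with the knob still gripped. I handed the job in at about 19.7 s; no verdict is reported.

- **Mould:** I placed the larger plate over both pins with the shuttle still at the loading end. Before the slide, its top measured 0.093–0.095 m where flush is 0.094 m, with the bush about 1 mm from the lower half's centre and both pins visible in the holes. At the notch, noisier scene-camera depth gave 0.093–0.097 m, so that check is less certain.
- **Notch:** I slid the shuttle about 146 mm. The ball then pulled it in (+7.4 N), and pushing either way by about 0.4 mm met 6–7.5 N of resistance.
- **At hand-in:** The shuttle was still, with about 1 N on the wrist. The grip was set to 60 N, with the jaws stopped on the knob at about 26 mm opening.
- **Disagreement:** The picture estimates of the notch position did not agree. The nozzle tip suggested the shuttle was about 4 mm past the notch, and the ball against the index bar suggested 4–6 mm short. I went by the two-sided force test, so the exact joint value is unconfirmed.
- **Other items:** The other items on the bench looked unmoved in the last scene picture; I did not measure them.

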